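# Zero the pull gauge and check it at its mark

### The arm

A 6-joint arm with a two-finger parallel gripper is mounted at the origin on the work surface. World frame = base frame: x ahead of the robot, y to its left, z up, the work surface at z = 0. Lengths are in m, angles in rad, forces in N, time in s.
With the tool pointing down it reaches from about 0.375 to 0.975 m from the base axis. Payload 3.8 kg.
Tool frame: the origin (TCP) lies at the centre of the arm's flange, where the gripper is bolted on; the fingertips stand 173 mm ahead of it and the grasp point (between the pads) lies 155 mm ahead of it (bot.tip_reach is the distance from the TCP to the fingertips, in m); z points along the fingers, y is the line along which they close (so a half turn about z gives the same grasp; the last joint's range is limited). The gripper opens to 85 mm and grips with 20 to 120 N. Pads are 22 mm wide; open, the fingers measure 114 mm over their backs; the gripper's body (76 mm by 85 mm) begins 54 mm behind the grasp point. The pads swing forward as they close: fully open they stand 13 mm farther back than shut.
Start: joints at [-1.209, 0.264, 1.604, -0, 1.274, -0.037], TCP at [0.262, -0.622, 0.405] pointing down, gripper open.
Joint ranges: [-2.63, 2.63], [-0.94, 2.18], [0.31, 2.57], [-1.31, 4.45], [0, 2.66], [-2.55, 2.55]. Speed limits (rad/s): [2.57, 2.57, 3.14, 3.14, 3.14, 3.14].

### API

Orientations are given as a rotation vector (axis times angle).
In Python, from workcell import bot gives the robot as it stands.
- The arm moves only by the tool drive_tool, never from a script. Its arguments are lists of equal length, an entry for each row: "claw": the finger opening in mm, from 0 to 85.4; "slide": the shift along the world's x, y, z each as a share of 0.5 m, from -1 to 1, a list of three; "yaw": the turn about the world's z as a share of 180 degrees, from -1 to 1. A call has 1 to 8 rows; each row is the pose to reach, as a shift and turn from the pose commanded when the call began, turning the shorter way round; what a row does not reach only later rows make up. A row lasts 1/12 s, in which the tool goes at most 41.7 mm and 7.16 degrees, less where a joint would pass 70% of its speed; a pose out of reach is approached as far as the arm can. A call with a number of a shift or a turn outside -1 to 1 is refused whole. A call with a gripper value outside its range is refused whole. The fingers move at their own pace and stop on an object; "newtons" is the grip in N (left out, the last holds). Time passes only in rows, so rows that repeat a pose let the fingers close. It gives the time, the measured TCP pose, the force, the opening and the grip force at its end, in the units of the state.
- bot.read_state(): the state, without advancing time (a new reading comes with each control period).
- bot.read_camera(name): name is "scene" or "top" or "wrist"; returns a dict with "color" (384x512x3 uint8, red, green, blue), "depth" (384x512 float32, m along the optical axis (not along the pixel's ray), 0 where there is no reading), "mtx" (3x3 intrinsics, pixels), "eye" and "rotation" of the camera in the world. Camera axes: x right, y up, looking along -z (the intrinsics and any distortion apply to the point x, -y, -z); pixel columns grow to the right and rows downward; lengths in m; the calibration is good to about 2 mm. A picture is of the moment at which its call begins.
- bot.finish_job(): hands the job in; it is judged then, once.
The state is a dict: "time": time; "q": joint angles; "joint_vel": joint speeds; "joint_torque": joint torques, N m; "tool_pos": TCP position; "tcp_rot": TCP orientation; "wrist_force": force on the tool from outside, world axes, zero at the start; "torque": the same for the moment, N m; "width": opening from 0.0 (shut) to 1.0 (fully open); "grip_force": force on a finger pad.
Only numpy, scipy, OpenCV 4.12 (cv2) and the standard library are available. Lean on these libraries where they do the work, as an engineer would, in place of code of your own. Each camera call takes 0.05 s, during which the arm holds its last target. There are 200 camera calls.

### The job

Do the morning check of the dial pull gauge. With the black paddle left at rest, turn the round bezel of the dial until its zero mark (the broad bar with the stud) lies under the tip of the needle; then pull the paddle out until its pointer stands at the thick check line on the plate (40 mm of travel), hold it there for about a second, and ease it back home without letting it snap. Leave the dial zeroed, and leave the jar, marker, bottle and beaker where they are.

Things in the scene. Friction and masses are not known exactly. Their poses are not given: they have to be found in the camera images.
- gauge: Bench pull gauge, screwed down: grey plate 100 (x) x 360 (y, from -235 to +125) x 10 mm. Origin at table height, mid-width. Its dial faces up at y = +60 mm; an aluminium sleeve, 44 mm wide, top at 40 mm, spans y = -60 to +25 mm; from it a sprung 10 mm steel bar, 25 mm above the table, runs out along -y to an upright black paddle. Place and yaw vary
- check_line (a point): Middle of the thick black line across the white strip on the plate's +x side, 11 mm above the table, at x = +37, y = -180 mm of the gauge. The strip has thin 10 mm ticks; the longer thin line at y = -140 mm is home. The paddle's small pointer runs along the strip
- dial_centre (a point): On the dial's axis, 56 mm above the table: middle of the bezel's gripping height. The bezel is a black knurled drum, 60 mm in diameter, 45 to 67 mm above the table, on a 50 mm pedestal; grip it across the rim from above. It turns about the vertical either way (friction 0.05 N m) and stays where left; the white face turns with it
- zero_mark (a point): Zero mark on the bezel's face, 22 mm from the dial's axis, 69 mm above the table: a broad black radial bar, with a small steel stud outside it on the rim. Its x axis points outwards from the dial's axis. It starts 0.5 to 1.5 rad counter-clockwise (from above) of the needle
- needle_tip (a point): Tip of the dark steel needle over the dial's face, 22 mm from the dial's axis (long end; an 8 mm tail points the other way). Its x axis points outwards. At rest it points within 0.3 rad of the gauge's +x, differently each time; pulling the paddle turns it clockwise, 0.05 rad per mm (at 40 mm it points between the face's twin thin bars if zeroed)
- paddle_grip (a point): Grip point of the paddle, 58 mm above the table, mid-thickness and mid-width. The paddle is an upright black slab 12 mm thick (gauge y), 40 mm wide (gauge x), 14 to 72 mm above the table, with a small steel pointer low on its +x side. The bar's top is 30 mm above the table. At home it is 74 mm clear of the sleeve
- draw (a joint): Travel of the paddle in m: 0 home, grows as it is pulled along the gauge's -y, 0.040 at the check line, end stop at 0.060. A spring pulls it home with 2.4 N at 0 and 7.2 N at 0.040
- jar: Specimen jar with lid, 54 mm in diameter, 62 mm high, beside the gauge at its +x side. Origin under its centre. Leave it
- marker: Marker pen, 130 mm long, 14 mm thick, lying along the gauge's y at its -x side. Origin under its middle. Leave it
- flask: White plastic bottle, 72 mm in diameter, 170 mm high, screw-capped, standing to the left (not the spray bottle behind it). Origin under its centre. Leave it
- beaker: Open white cup, 80 mm in diameter, 100 mm high, standing at the far right. Origin under its centre. Leave it

How it is judged:
On the way, in this order (a step that is already met when the one before it is completed fails the run):
1. with the paddle at rest, the zero mark is brought under the needle's tip (within 4 mm, about 10 degrees) (horizontal distance between zero_mark and needle_tip below 0.004 m and value of joint draw below 0.003 m), for 0.3 s.
2. the paddle is held at the check line, 40 mm out within 6 mm, for at least half a second (value of joint draw between 0.034 and 0.046 m), for 0.5 s.
At the end, for the whole second after the job is handed in: The paddle is back home (within 3 mm) and the zero mark lies under the needle's tip (within 4 mm, about 10 degrees) (all of step 1); the robot touches nothing.
It fails at once if the paddle snaps back (returns faster than 0.35 m/s) (velocity of joint draw below -0.35 m/s).
It fails at once if the jar, marker, bottle or beaker is moved by more than 40 mm or a standing one is tipped over (distance of any of jar, marker, flask, beaker from where it was at the start of the episode above 0.04 m or angle between any of jar, flask, beaker's own z axis and vertical above 0.6 rad).
It also fails if it takes over 54 s, if anything falls off the work surface, if the arm or the gripper's body presses on something with over 40 N, if the wrist force passes 120 N, or if a joint passes its speed limit or range.

## Working session

There is one attempt and no reset: what is moved stays moved. The work goes in short steps, Python scripts to look and compute and a tool call to move; the robot and the scene stay as the last step left them, time stands still between calls to the robot, and variables do not carry over. Pictures are saved under pics/ and viewed, at most 10 in all, crops included, and the job is handed in when it is done.

Besides the shell and the picture viewer there is one more tool, called as a command line: name --pt "numbers of a row" for each row, then --argument value for the rest. drive_tool: Moves the arm, as the interface text tells. Shift numbers are shares of 0.5 m and turn numbers shares of 180 degrees, none past 1 either way. Its arguments: {"type":"object","properties":{"claw":{"type":"array","items":{"type":"number"}},"slide":{"type":"array","items":{"type":"array","items":{"type":"number"}}},"yaw":{"type":"array","items":{"type":"number"}},"newtons":{"type":"number"}},"required":["claw","slide","yaw"]}

```bash
mkdir -p pics; cat > h.py <<'E'
import numpy as np, cv2, pickle
from workcell import bot
def snap(n,f):
    c=bot.read_camera(n); pickle.dump(c,open(f'pics/{f}.pkl','wb')); cv2.imwrite(f'pics/{f}.png',c['color'][:,:,::-1]); return c
def load(f): return pickle.load(open(f'pics/{f}.pkl','rb'))
def ray(c,u,v):
    K=c['mtx']; d=np.array([(u-K[0,2])/K[0,0],-(v-K[1,2])/K[1,1],-1.]); return np.array(c['eye']),np.array(c['rotation'])@d
def atz(c,u,v,z):
    e,d=ray(c,u,v); return e+d*(z-e[2])/d[2]
def dep(c,u,v):
    e,d=ray(c,u,v); return e+d*c['depth'][int(v),int(u)]
E
python3 - <<'E'
from h import *
a=snap('top','top0');b=snap('scene','scene0')
print(a['eye'],b['eye'],a['rotation'],b['rotation'],{k:(v if np.size(v)<10 else 0) for k,v in a.items() if k not in('color','depth')})
print(np.array(bot.read_state()['tcp_rot']))
E
```

```text
[4.06558469e-01 7.13322539e-04 1.03473709e+00] [1.33767225 0.14547652 1.23625753] [ 0.1430518  -0.13524799 -1.58243064] [0.42069697 0.50892967 1.68825265] {'mtx': array([[382.24988623,   0.        , 258.16813725],
       [  0.        , 382.24988623, 190.27242526],
       [  0.        ,   0.        ,   1.        ]]), 'eye': array([4.06558469e-01, 7.13322539e-04, 1.03473709e+00]), 'rotation': array([ 0.1430518 , -0.13524799, -1.58243064])}
[-3.07728382e+00 -6.21898051e-01  5.58137180e-04]
```

View pics/top0.png

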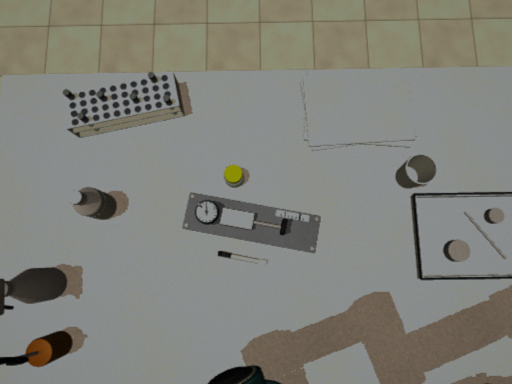

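The top view shows the dial at about (206,212), the paddle at (284,226), the jar at (234,175), the marker at (242,257) and the bottle at (88,202). The camera rotation is a rotation vector, so I'll fix the helper.

```bash
sed -i "s/np.array(c\['rotation'\])@d/cv2.Rodrigues(np.array(c['rotation']))[0]@d/" h.py
python3 - <<'E'
from h import *
a=load('top0');b=load('scene0')
cv2.imwrite('pics/crop.png',cv2.resize(a['color'][150:275,175:330,::-1],None,fx=5,fy=4.8*5/4.8,interpolation=cv2.INTER_CUBIC)[:600])
for n,u,v,z in[('dial',206,212,.067),('paddle',284,226,.072),('jar',234,175,.062),('flask',88,202,.1),('marker',242,257,.01)]: print(n,atz(a,u,v,z),dep(a,u,v))
# screws/plate corners
E
```

```text
dial [0.52550345 0.13796063 0.067     ] [0.52479081 0.13713833 0.07279803]
paddle [ 0.48625303 -0.0593997   0.072     ] [ 0.4864783  -0.05956962  0.06927865]
jar [0.621868  0.0664978 0.062    ] [0.62138827 0.06635123 0.06416733]
flask [0.55115662 0.42607608 0.1       ] [0.54587762 0.41054691 0.13412543]
marker [0.41137799 0.04986583 0.01      ] [0.41134836 0.04956362 0.01630065]
```

View pics/crop.png

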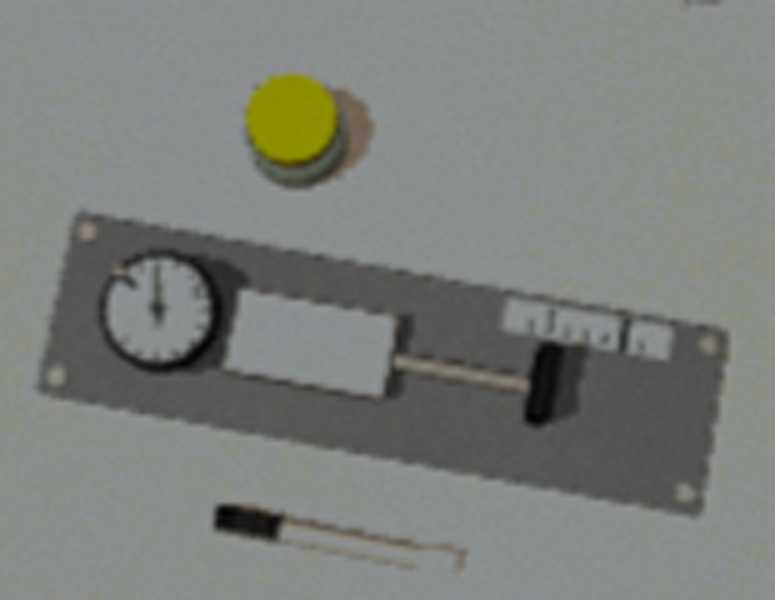

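```bash
python3 - <<'E'
from h import *
a=load('top0')
P=lambda x,y,z: atz(a,175+(x+.5)/5-.5,150+(y+.5)/5-.5,z)
c=[P(x,y,.01) for x,y in((80,210),(728,330),(703,515),(40,392))]
ey=(c[0]+c[3]-c[1]-c[2])[:2]/2; L=np.linalg.norm(ey); ey/=L; ex=np.array([ey[1],-ey[0]])
print('len',L,'yaw',np.degrees(np.arctan2(ex[1],ex[0])))
m=sum(c)[:2]/4; o=m+ey*.055; print('origin',o,'dial',o+ey*.06,'paddle',o-ey*.146,'line',o-.18*ey+.037*ex,'homeline',o-.14*ey+.037*ex)
d=P(160,310,.067); n=P(158,263,.07); z=P(124,277,.069); print(d,n,z,'pad',P(545,383,.072),P(624,335,.011))
ang=lambda p:np.degrees(np.arctan2(*(p-d)[1::-1])); print(ang(n),ang(z))
s=bot.read_state(); print(cv2.Rodrigues(np.array(s['tcp_rot']))[0].round(4),s['tool_pos'])
E
```

```text
len 0.3581212619037765 yaw -11.431734937062197
origin [0.51517104 0.07686885] dial [0.52706305 0.13567854] paddle [ 0.4862338  -0.06623474] line [ 0.51576097 -0.10689364] homeline [ 0.52368898 -0.06768718]
[0.52650388 0.13643892 0.067     ] [0.55028196 0.13723633 0.07      ] [0.5434989  0.15468085 0.069     ] pad [ 0.48576679 -0.05838035  0.072     ] [ 0.51585238 -0.10523935  0.011     ]
1.9207125005233716 47.02664130534617
[[ 9.215e-01  3.883e-01 -8.000e-04]
 [ 3.883e-01 -9.215e-01  2.000e-03]
 [ 1.000e-04 -2.100e-03 -1.000e+00]] [ 0.26198585 -0.62172783  0.40345233]
```

The dial centre is near (0.5265, 0.136), with the needle at about 2° and the zero mark at about 47°. The gauge yaw is about -11.4°. I'll go above the dial first.

drive_tool --claw '[85, 85, 85, 85, 85, 85, 85, 85]' --pt "0.264 0.6 0" --pt "0.264 0.6 0" --pt "0.264 0.6 0" --pt "0.264 0.6 0" --pt "0.264 0.6 0" --pt "0.264 0.6 0" --pt "0.264 0.6 0" --pt "0.264 0.6 0" --yaw '[0.22, 0.22, 0.22, 0.22, 0.22, 0.22, 0.22, 0.22]'

```text
time: 0.77
tool_pos: [0.3943, -0.3195, 0.4042]
tcp_rot: [-2.685, -1.628, -0.0]
wrist_force: [0.2, -0.7, 0.1]
width: 0.994
grip_force: 0.0
```

drive_tool --claw '[85, 85, 85, 85, 85, 85, 85, 85]' --pt "0.264 0.911 -0.1" --pt "0.264 0.911 -0.1" --pt "0.264 0.911 -0.1" --pt "0.264 0.911 -0.1" --pt "0.264 0.911 -0.1" --pt "0.264 0.911 -0.1" --pt "0.264 0.911 -0.1" --pt "0.264 0.911 -0.1" --yaw '[0.22, 0.22, 0.22, 0.22, 0.22, 0.22, 0.22, 0.22]'

```text
time: 1.43
tool_pos: [0.4861, -0.0015, 0.3694]
tcp_rot: [1.976, 2.443, -0.0]
wrist_force: [1.1, -1.3, -0.0]
width: 0.994
grip_force: 0.0
```

drive_tool --claw '[85, 85, 85, 85, 85, 85]' --pt "0.081 0.275 -0.039" --pt "0.081 0.275 -0.039" --pt "0.081 0.275 -0.039" --pt "0.081 0.275 -0.039" --pt "0.081 0.275 -0.039" --pt "0.081 0.275 -0.039" --yaw '[0, 0, 0, 0, 0, 0]'

```text
time: 1.93
tool_pos: [0.5266, 0.1349, 0.3493]
tcp_rot: [-1.972, -2.444, 0.003]
wrist_force: [0.2, 0.0, -0.1]
width: 1.001
grip_force: 0.0
```

```bash
python3 - <<'E'
from h import *
a=snap('wrist','w1'); print(a['eye'],a['rotation'],bot.read_state()['tool_pos'])
E
```

```text
[0.51207108 0.20621012 0.31895587] [-0.28748914 -0.02840922  0.21274147] [0.52652278 0.1339102  0.34961136]
```

View pics/w1.png

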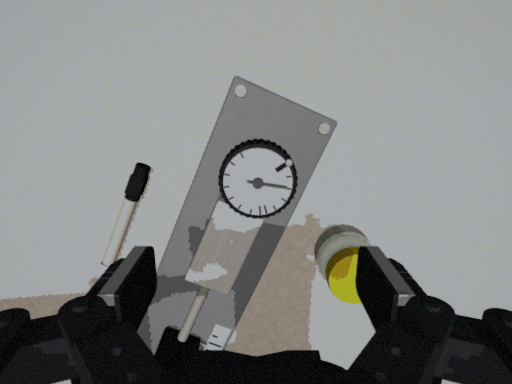

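The wrist view shows the bezel centred near (259,179), the needle tip at (287,187), the zero bar at (281,167) and the stud at (289,162).

```bash
python3 - <<'E'
from h import *
a=load('w1')
im=a['color']; g=cv2.cvtColor(im,cv2.COLOR_RGB2GRAY)
m=cv2.inRange(g[130:230,210:310],0,45); 
w=cv2.inRange(g[135:222,214:302],130,255)
n,l,st,ce=cv2.connectedComponentsWithStats(w); 
cs,_=cv2.findContours(m,cv2.RETR_EXTERNAL,cv2.CHAIN_APPROX_NONE); c=max(cs,key=cv2.contourArea); e=cv2.fitEllipse(cv2.convexHull(c)); print(e)
u,v=e[0][0]+210,e[0][1]+130
d=atz(a,u,v,.062);print('dial',u,v,d,atz(a,u,v,.067),dep(a,259,190))
cv2.imwrite('pics/c1.png',cv2.resize(im[130:230,205:315,::-1],None,fx=6,fy=6,interpolation=cv2.INTER_CUBIC))
p=atz(a,258,183,.071)
ang=lambda q,p:np.degrees(np.arctan2(*(q-p)[1::-1]))
print(p,ang(atz(a,287,187,.071),p),ang(atz(a,289,162,.068),d),ang(atz(a,281,167,.069),d))
E
```

```text
((47.49502182006836, 48.24091720581055), (77.72378540039062, 78.63922119140625), 0.7338502407073975)
dial 257.49502182006836 178.24091720581055 [0.52722721 0.13974973 0.062     ] [0.5269323  0.14104296 0.067     ] [0.53007163 0.13210507 0.06679845]
[0.52785707 0.13854591 0.071     ] 4.1438255524505445 43.31453092575451 43.3048882749222
```

View pics/c1.png

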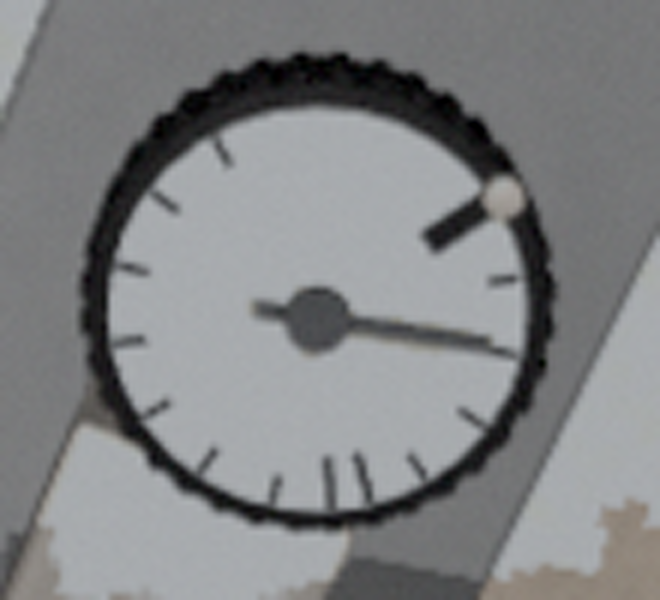

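```bash
python3 - <<'E'
from h import *
a=load('w1')
P=lambda x,y,z: atz(a,205+(x+.5)/6-.5,130+(y+.5)/6-.5,z)
ang=lambda q,p:np.degrees(np.arctan2(*(q-p)[1::-1]))
f=P(317,310,.067);h=P(318,320,.072);print(f,h,np.linalg.norm(P(490,343,.071)-h))
print('needle',ang(P(490,343,.071),P(262,308,.071)),ang(P(490,343,.071),h),'mark',ang(P(466,220,.067),f),ang(P(503,197,.067),P(430,243,.067)))
E
```

```text
[0.52738074 0.13871283 0.067     ] [0.52747493 0.13881566 0.072     ] 0.02187888514373312
needle 3.2423288488213893 3.663671543768282 mark 44.36178968488965 45.479116403838
```

drive_tool --claw '[85, 85, 85, 85, 85, 85, 85, 85]' --pt "0.001 0.006 0" --pt "0.001 0.006 -0.06" --pt "0.001 0.006 -0.12" --pt "0.001 0.006 -0.18" --pt "0.001 0.006 -0.23" --pt "0.001 0.006 -0.276" --pt "0.001 0.006 -0.276" --pt "0.001 0.006 -0.276" --yaw '[0, 0, 0, 0, 0, 0, 0, 0]'

```text
time: 2.65
tool_pos: [0.5265, 0.1356, 0.2113]
tcp_rot: [-1.977, -2.439, 0.004]
wrist_force: [0.4, -0.4, 0.2]
width: 0.992
grip_force: 0.0
```

```bash
python3 - <<'E'
from h import *
c=snap('wrist','w2'); snap('top','top2')
for i in range(3): print(bot.read_state()['tool_pos']); bot.read_camera('top')
E
```

```text
[0.52830936 0.1363258  0.21394377]
[0.52862435 0.13658523 0.21446927]
[0.52865309 0.13675936 0.21457892]
```

View pics/w2.png

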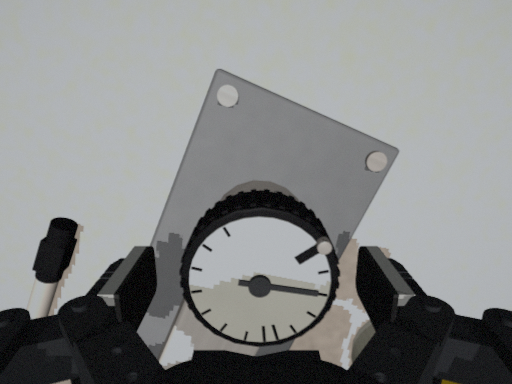

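The face is centred at (262,280), lying between the finger pads (at about x = 130 and 382). I'll check the centre from this closer view.

```bash
python3 - <<'E'
from h import *
a=load('w2'); ang=lambda q,p:np.degrees(np.arctan2(*(q-p)[1::-1]))
f=atz(a,262,280,.067);h=atz(a,260,286,.072);print(f,h)
print(ang(atz(a,320,293,.071),atz(a,240,283,.071)),ang(atz(a,320,293,.071),h),ang(atz(a,309,254,.067),f),ang(atz(a,324,247,.067),f))
s=bot.read_state();print(s['tool_pos'],s['tcp_rot'],s['q'])
E
```

```text
[0.52868244 0.13904129 0.067     ] [0.52777971 0.13946278 0.072     ]
4.026550245794608 2.9457236973809837 44.24535568991224 43.256817958322124
[0.52854122 0.13686242 0.2144594 ] [1.974851   2.43999047 0.00484682] [ 2.07764770e-01  2.16955835e-01  2.04740763e+00 -3.59730678e-05
  8.73226937e-01 -2.15392703e-03]
```

drive_tool --claw '[85, 60, 55, 55, 55, 55, 55, 55]' --pt "0 0.004 -0.004" --pt "0 0.004 -0.004" --pt "0 0.004 -0.004" --pt "0 0.004 -0.004" --pt "0 0.004 -0.004" --pt "0 0.004 -0.004" --pt "0 0.004 -0.004" --pt "0 0.004 -0.004" --yaw '[0, 0, 0, 0, 0, 0, 0, 0]' --newtons 30

```text
time: 3.57
tool_pos: [0.5269, 0.1389, 0.2109]
tcp_rot: [-1.975, -2.442, 0.002]
wrist_force: [-4.6, 0.3, 6.4]
width: 0.69
grip_force: 32.1
```

drive_tool --claw '[55, 55, 55, 55, 55, 55, 55, 55]' --pt "0 0 0" --pt "0 0 0" --pt "0 0 0" --pt "0 0 0" --pt "0 0 0" --pt "0 0 0" --pt "0 0 0" --pt "0 0 0" --yaw '[-0.03, -0.065, -0.1, -0.135, -0.17, -0.2, -0.226, -0.226]'

```text
time: 4.23
tool_pos: [0.5274, 0.1389, 0.2109]
tcp_rot: [2.703, 1.6, -0.001]
wrist_force: [-2.2, -1.3, 5.7]
width: 0.691
grip_force: 32.1
```

```bash
python3 - <<'E'
from h import *
for i in range(4): a=bot.read_camera('top')
a=snap('wrist','w3'); s=bot.read_state(); print({k:np.round(v,3) for k,v in s.items()})
E
```

```text
{'time': np.float64(4.483), 'q': array([ 0.212,  0.222,  2.049, -0.   ,  0.871,  0.71 ]), 'joint_vel': array([ 0.002, -0.   ,  0.   , -0.   , -0.   ,  0.001]), 'joint_torque': array([  0.549, -39.34 , -28.641,   0.077,  -0.947,  -0.05 ]), 'tool_pos': array([0.527, 0.139, 0.211]), 'tcp_rot': array([-2.700e+00, -1.605e+00,  1.000e-03]), 'wrist_force': array([-2.15 , -1.479,  6.786]), 'torque': array([-0.108,  0.546, -0.076]), 'grip_force': np.float64(32.077), 'width': np.float64(0.693)}
```

View pics/w3.png

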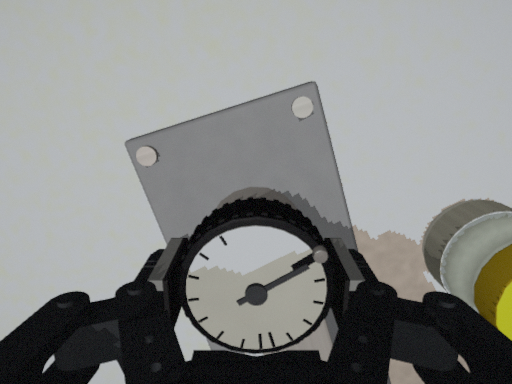

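The needle tip, at about (308,266), now points at the bar and the stud at (320,256). I'll check that numerically.

```bash
python3 - <<'E'
from h import *
a=load('w3'); ang=lambda q,p:np.degrees(np.arctan2(*(q-p)[1::-1]))
f=atz(a,257.5,287.5,.067);h=atz(a,257,294,.072);print(f,h)
print(ang(atz(a,308,266,.071),atz(a,239,303,.071)),ang(atz(a,308,266,.071),h),ang(atz(a,303,263,.067),f),ang(atz(a,320,256,.067),f))
cv2.imwrite('pics/c3.png',cv2.resize(a['color'][190:360,170:350,::-1],None,fx=3.5,fy=3.5,interpolation=cv2.INTER_CUBIC))
E
```

```text
[0.52854077 0.13866889 0.067     ] [0.52860914 0.13921409 0.072     ]
3.174318044292558 2.2688100449811635 3.1434489136576573 1.4779682464760915
```

View pics/c3.png

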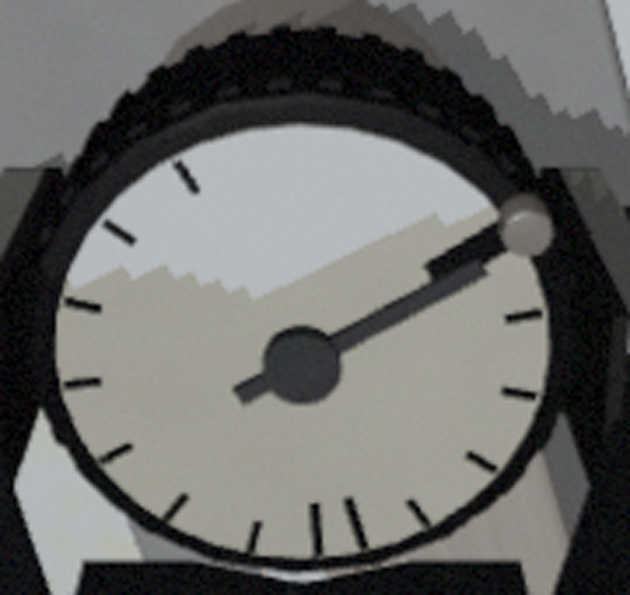

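The mark and needle are aligned to within about 2°. Now I'll release and lift off.

drive_tool --claw '[62, 85, 85, 85, 85, 85, 85, 85]' --pt "0 0 0" --pt "0 0 0" --pt "0 0 0" --pt "0 0 0" --pt "0 0 0" --pt "0 0 0.05" --pt "0 0 0.12" --pt "0 0 0.2" --yaw '[0, 0, 0, 0, 0, 0, 0, 0]'

```text
time: 5.15
tool_pos: [0.526, 0.1386, 0.3087]
tcp_rot: [-2.7, -1.602, 0.009]
wrist_force: [1.0, 0.2, -0.0]
width: 0.996
grip_force: 0.0
```

```bash
python3 - <<'E'
from h import *
s=bot.read_state(); print(s['tool_pos'],s['tcp_rot'],s['width'])
E
```

```text
[0.52604498 0.13860226 0.30871097] [-2.69988717 -1.60249977  0.00878186] 0.9963671228000518
```

drive_tool --claw '[85, 85, 85, 85, 85, 85, 85, 85]' --pt "-0.076 -0.393 0.04" --pt "-0.076 -0.393 0.04" --pt "-0.076 -0.393 0.04" --pt "-0.076 -0.393 0.04" --pt "-0.076 -0.393 0.04" --pt "-0.076 -0.393 0.04" --pt "-0.076 -0.393 0.04" --pt "-0.076 -0.393 0.04" --yaw '[-0.404, -0.404, -0.404, -0.404, -0.404, -0.404, -0.404, -0.404]'

```text
time: 5.82
tool_pos: [0.4891, -0.0587, 0.3303]
tcp_rot: [-3.14, -0.099, -0.001]
wrist_force: [-0.2, 0.1, -0.4]
width: 0.993
grip_force: 0.0
```

```bash
python3 - <<'E'
from h import *
s=bot.read_state(); print(s['tool_pos'],s['tcp_rot'],s['width']); r=cv2.Rodrigues(np.array(s['tcp_rot']))[0]; print(np.degrees(np.arctan2(r[1,1],r[0,1])))
E
```

```text
[ 0.4891144  -0.05870566  0.33034321] [-3.14002109e+00 -9.86783954e-02 -5.36570953e-04] 0.9930648798853056
-86.40002697252378
```

Another -15° of yaw is needed. Then I'll look.

drive_tool --claw '[85, 85, 85, 85, 85]' --pt "0 0 0" --pt "0 0 0" --pt "0 0 0" --pt "0 0 0" --pt "0 0 0" --yaw '[-0.083, -0.083, -0.083, -0.083, -0.083]'

```text
time: 6.23
tool_pos: [0.4894, -0.0576, 0.3302]
tcp_rot: [3.128, -0.292, -0.0]
wrist_force: [0.7, -0.4, 0.0]
width: 0.991
grip_force: 0.0
```

```bash
python3 - <<'E'
from h import *
a=snap('wrist','w4'); s=bot.read_state(); print(s['tool_pos'],s['tcp_rot'],s['width']); r=cv2.Rodrigues(np.array(s['tcp_rot']))[0]; print(np.degrees(np.arctan2(r[1,1],r[0,1])))
E
```

```text
[ 0.48934119 -0.0575881   0.33016337] [-3.12783737e+00  2.93371919e-01  1.75327590e-04] 0.9941878966437978
-100.71663153240628
```

View pics/w4.png

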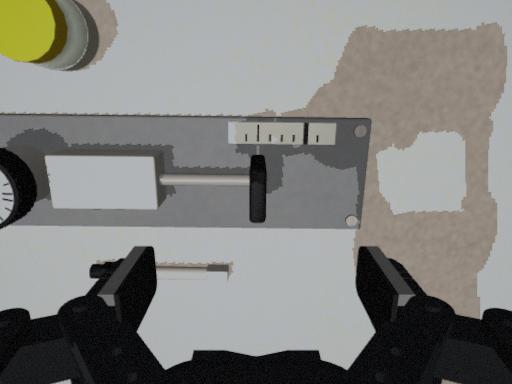

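The paddle is at about (258,188), with the check line at (305,132) and the home line at (258,132). The plate edge is level in the picture, so the yaw is right.

```bash
python3 - <<'E'
from h import *
a=load('w4'); g=cv2.cvtColor(a['color'],cv2.COLOR_RGB2GRAY)
D=a['depth']; pts=[]
for v in range(150,226):
  for u in range(245,272):
    if D[v,u]>0:
      p=dep(a,u,v)
      if .062<p[2]<.08: pts.append(p)
pts=np.array(pts); print(len(pts),pts.mean(0),pts.min(0),pts.max(0))
print(a['eye'],atz(a,258,132,.011),atz(a,305,132,.011),dep(a,258,132))
r=cv2.minAreaRect(pts[:,:2].astype(np.float32)*1000);print(r)
E
```

```text
935 [ 0.48990181 -0.05782985  0.07180189] [ 0.46879039 -0.06667235  0.06224288] [ 0.50826566 -0.04862722  0.07450091]
[ 0.56150707 -0.07060292  0.29980732] [ 0.52480776 -0.06534023  0.011     ] [ 0.51753594 -0.1040667   0.011     ] [ 0.5249336  -0.06535828  0.01199038]
((488.5587158203125, -57.82001495361328), (11.88354778289795, 39.08047866821289), 79.200439453125)
```

drive_tool --claw '[60, 60, 60, 60, 60, 60, 60, 60]' --pt "-0.001 0 -0.05" --pt "-0.001 0 -0.1" --pt "-0.001 0 -0.15" --pt "-0.001 0 -0.19" --pt "-0.001 0 -0.22" --pt "-0.001 0 -0.234" --pt "-0.001 0 -0.234" --pt "-0.001 0 -0.234" --yaw '[0, 0, 0, 0, 0, 0, 0, 0]'

```text
time: 6.95
tool_pos: [0.4891, -0.0576, 0.2134]
tcp_rot: [-3.128, 0.296, 0.0]
wrist_force: [-1.1, -0.1, 1.3]
width: 0.7
grip_force: 0.0
```

drive_tool --claw '[40, 25, 16, 10, 8, 8, 8, 8]' --pt "0 0 0" --pt "0 0 0" --pt "0 0 0" --pt "0 0 0" --pt "0 0 0" --pt "0 0 0" --pt "0 0 0" --pt "0 0 0" --yaw '[0, 0, 0, 0, 0, 0, 0, 0]' --newtons 40

```text
time: 7.62
tool_pos: [0.4893, -0.0584, 0.2143]
tcp_rot: [3.126, -0.298, 0.002]
wrist_force: [-1.6, -4.7, 4.9]
width: 0.139
grip_force: 42.2
```

drive_tool --claw '[8, 8, 8, 8, 8, 8, 8, 8]' --pt "-0.001 -0.006 0" --pt "-0.004 -0.02 0" --pt "-0.007 -0.034 0" --pt "-0.01 -0.048 0" --pt "-0.012 -0.062 0" --pt "-0.014 -0.073 0" --pt "-0.0155 -0.079 0" --pt "-0.0155 -0.079 0" --yaw '[0, 0, 0, 0, 0, 0, 0, 0]'

```text
time: 8.28
tool_pos: [0.4817, -0.0966, 0.2143]
tcp_rot: [-3.124, 0.3, -0.003]
wrist_force: [0.4, 7.1, 6.9]
width: 0.13
grip_force: 42.3
```

```bash
python3 - <<'E'
from h import *
a=snap('wrist','w5'); b=snap('top','top5'); s=bot.read_state(); print(s['tool_pos'],s['wrist_force'],s['width'])
t=cv2.resize(b['color'][190:255,260:330,::-1],(420,390),interpolation=cv2.INTER_CUBIC)
w=a['color'][:,:,::-1]
cv2.imwrite('pics/c5.png',np.hstack([cv2.resize(w,(380,390)),t]))
E
```

```text
[ 0.48174371 -0.09630796  0.21434143] [-0.64996763  6.70345836  6.64727357] 0.1324441728841723
```

View pics/c5.png

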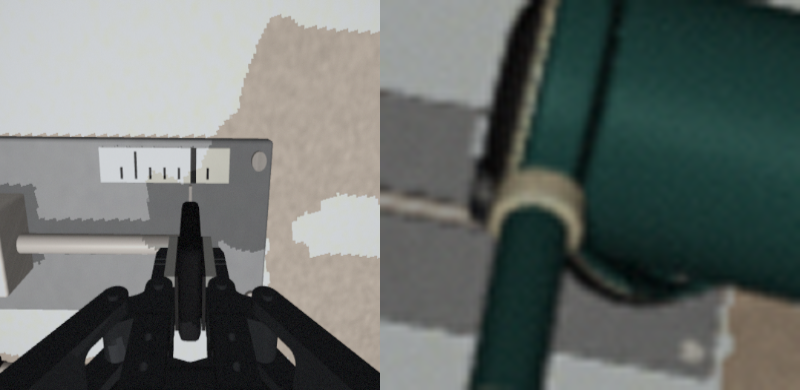

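The pointer at (191,190) meets the thick line at (194,165), about 1–2 mm short. I'll nudge it 1.5 mm further and hold.

drive_tool --claw '[8, 8, 8, 8, 8, 8, 8, 8]' --pt "-0.001 -0.003 0" --pt "-0.001 -0.003 0" --pt "-0.001 -0.003 0" --pt "-0.001 -0.003 0" --pt "-0.001 -0.003 0" --pt "-0.001 -0.003 0" --pt "-0.001 -0.003 0" --pt "-0.001 -0.003 0" --yaw '[0, 0, 0, 0, 0, 0, 0, 0]'

```text
time: 9.05
tool_pos: [0.4814, -0.0976, 0.2143]
tcp_rot: [-3.124, 0.3, -0.003]
wrist_force: [-0.1, 6.7, 6.3]
width: 0.131
grip_force: 42.2
```

drive_tool --claw '[8, 8, 8, 8, 8, 8, 8, 8]' --pt "0 0 0" --pt "0 0 0" --pt "0 0 0" --pt "0 0 0" --pt "0.001 0.006 0" --pt "0.002 0.012 0" --pt "0.004 0.02 0" --pt "0.005 0.028 0" --yaw '[0, 0, 0, 0, 0, 0, 0, 0]'

```text
time: 9.72
tool_pos: [0.4841, -0.0837, 0.2144]
tcp_rot: [-3.125, 0.299, -0.004]
wrist_force: [1.3, 3.9, 3.5]
width: 0.135
grip_force: 42.0
```

drive_tool --claw '[8, 8, 8, 8, 8, 8, 8, 8]' --pt "0.002 0.009 0" --pt "0.004 0.018 0" --pt "0.005 0.027 0" --pt "0.007 0.035 0" --pt "0.008 0.042 0" --pt "0.01 0.049 0" --pt "0.011 0.055 0" --pt "0.011 0.055 0" --yaw '[0, 0, 0, 0, 0, 0, 0, 0]'

```text
time: 10.38
tool_pos: [0.4893, -0.0581, 0.2143]
tcp_rot: [3.124, -0.295, 0.003]
wrist_force: [-2.3, -6.3, 6.6]
width: 0.134
grip_force: 42.7
```

The wrist force is -6 N in y, the same as when I first gripped, so the paddle is seated on its home stop. Now I'll release and lift.

drive_tool --claw '[16, 25, 40, 50, 50, 50, 50, 50]' --pt "0 0 0" --pt "0 0 0" --pt "0 0 0" --pt "0 0 0" --pt "0 0 0" --pt "0 0 0.06" --pt "0 0 0.13" --pt "0 0 0.2" --yaw '[0, 0, 0, 0, 0, 0, 0, 0]'

```text
time: 11.05
tool_pos: [0.4878, -0.0569, 0.313]
tcp_rot: [-3.127, 0.297, 0.006]
wrist_force: [0.5, 0.1, 0.6]
width: 0.588
grip_force: 0.0
```

drive_tool --claw '[50, 50, 50, 50, 50, 50]' --pt "0 -0.35 0.15" --pt "0 -0.35 0.15" --pt "0 -0.35 0.15" --pt "0 -0.35 0.15" --pt "0 -0.35 0.15" --pt "0 -0.35 0.15" --yaw '[0, 0, 0, 0, 0, 0]'

```text
time: 11.55
tool_pos: [0.4892, -0.2363, 0.3913]
tcp_rot: [3.123, -0.303, 0.008]
wrist_force: [0.6, -0.2, 0.8]
width: 0.588
grip_force: 0.0
```

```bash
python3 - <<'E'
from h import *
a=snap('top','top6'); s=bot.read_state(); print(s['tool_pos'],s['wrist_force'],s['joint_vel'])
cv2.imwrite('pics/c6.png',cv2.resize(a['color'][150:270,175:330,::-1],None,fx=5,fy=5,interpolation=cv2.INTER_CUBIC))
E
```

```text
[ 0.48887178 -0.23431187  0.38965579] [0.73254596 0.28215112 0.22222989] [ 0.04298155 -0.00047207  0.05786784  0.0190559   0.00901758  0.01595793]
```

View pics/c6.png

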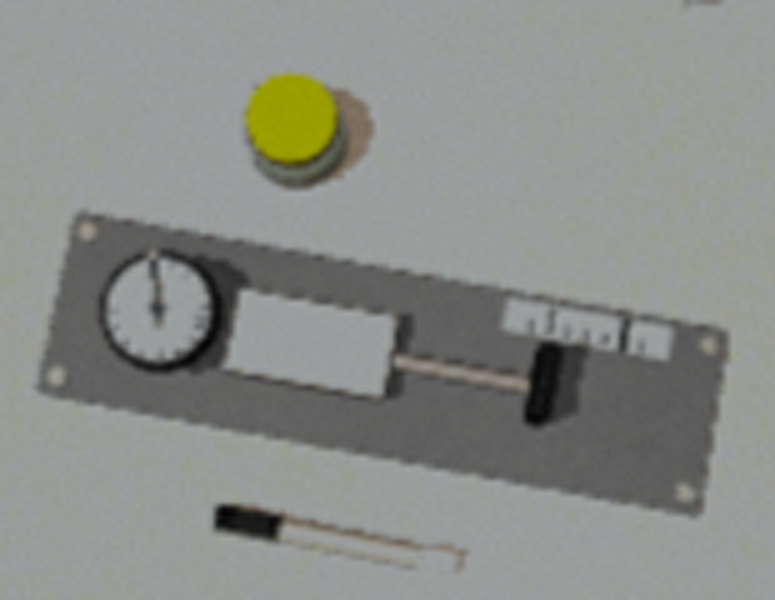

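The paddle is back home at (545,383) and the stud, at (152,255), is in line with the needle. The jar and marker haven't moved.

```bash
python3 -c "
from workcell import bot
print(bot.finish_job())"
```

```text
the job is handed in; nothing more can be done
None
```

I handed the job in; the verdict wasn't shown. The dial is zeroed to within about 2°, the paddle was held at the check line for over a second and eased back home, the jar and marker are where they were, and the arm never went near the bottle or beaker.

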